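# Fit a filter cartridge and lock it with its keeper

### The arm

A 6-joint arm with a two-finger parallel gripper is mounted at the origin on the work surface. World frame = base frame: x ahead of the robot, y to its left, z up, the work surface at z = 0. Lengths are in m, angles in rad, forces in N, time in s.
With the tool pointing down it reaches from about 0.3 to 0.775 m from the base axis. Payload 14.6 kg.
Tool frame: the origin (TCP) lies at the very end of the fingers, on their centre line; the grasp point (between the pads) lies 19 mm behind it; x points along the fingers, z is the direction in which the jaws open and shut, and the axes are right-handed (so a half turn about x gives the same grasp; the last joint's range is limited). The gripper opens to 94 mm and grips with 3 to 60 N. Pads are 16 mm wide; open, the fingers measure 119 mm over their backs; the gripper's body (75 mm by 177 mm) begins 78 mm behind the grasp point.
Start: joints at [1.11, 0.3, 1.521, -0, 1.321, -0.067], TCP at [0.211, 0.508, 0.182] pointing down, gripper open.
Joint ranges: [-3.03, 3.03], [-0.79, 2.21], [0.23, 2.52], [-1.04, 4.18], [0, 3.07], [-2.55, 2.55]. Speed limits (rad/s): [2.22, 2.22, 2.57, 3.14, 3.14, 3.14].

### API

Orientations are given as [roll, pitch, yaw] about the fixed x, y, z axes, in that order (R = Rz(yaw) Ry(pitch) Rx(roll)).
In Python, from station import ctrl gives the robot as it stands. The module is installed in compiled form; this text tells all that it offers.
- The arm moves only by the tool servo_tool, never from a script. Its argument "motion" is one flat list of numbers, 4 for each row, row after row: the shift along the tool's x, y, z in mm, then the turn about the tool's x in degrees. In form: [dx, dy, dz, roll, dx, dy, dz, roll, ...]. A call has 1 to 20 rows; each row is the pose to reach, as a shift and turn from the pose commanded when the call began, along the tool's axes at that moment; what a row does not reach only later rows make up. A row lasts 1/8 s, in which the tool goes at most 62.5 mm and 10.7 degrees, less where a joint would pass 70% of its speed; a pose out of reach is approached as far as the arm can. A call with a gripper value outside its range is refused whole. "gripper" is the opening, from 0 (shut) to 1 (fully open), set as the call begins (left out, the last holds). The fingers move at their own pace and stop on an object; "force" is the grip in N (left out, the last holds). Time passes only in rows, so rows that repeat a pose let the fingers close. It gives the time, the measured TCP pose, the force and the opening at its end, in the units of the state.
- ctrl.get_obs(): the state, without advancing time (a new reading comes with each control period).
- ctrl.camera(name): name is "side" or "top" or "wrist"; returns a dict with "color" (384x512x3 uint8, red, green, blue), "z_map" (384x512 float32, m along the optical axis (not along the pixel's ray), 0 where there is no reading), "fx", "fy", "cx", "cy" (pixels), "rvec" (rotation vector, rad) and "tvec" (3), from world to camera coordinates, as OpenCV has them. Camera axes: x right, y down, z forward; pixel columns grow to the right and rows downward; lengths in m; the calibration is good to about 2 mm. A picture is of the moment at which its call begins.
- ctrl.hand_in(): hands the job in, once; it reports no verdict.
The state is a dict: "time_s": time; "qpos": joint angles; "joint_vel": joint speeds; "tau": joint torques, N m; "ee_pos": TCP position; "eef_rot": TCP orientation; "force": force on the tool from outside, world axes, zero at the start; "moment": the same for the moment, N m; "grip_width": finger opening in m.
Only numpy, scipy, OpenCV 4.12 (cv2) and the standard library are available. Lean on these libraries where they do the work, as an engineer would, in place of code of your own. Each camera call takes 0.05 s, during which the arm holds its last target.

### The job

Fit the slimmer of the two loose filter cartridges into the empty well of the water filter block: turn it until the slot across its foot drops over the valve's blade, press it down against the valve spring until its collar is home on the block and, while it is held down, slide that well's fork keeper fully shut over the collar, so that the cartridge stays trapped when you let go. Leave the other station locked, and do not disturb the wide cartridge, the bottle or the tube rack.

Things in the scene. Friction and masses are not known exactly. Their poses are not given: they have to be found in the camera images.
- cartridge_mid (a point): Slim white cartridge to fit, loose, upright on its foot, 69 mm tall, 0.13 kg. From the foot up: body 36 mm across, 40 mm long (first 4 mm taper from 31), a slot 8 mm wide, 7.5 deep right across the foot along x; collar 50 mm across, 7 thick; round grip head 30 mm across, 22 high, with a grey rib on top along x. This point: on its axis, 34.5 mm above the foot, 5.5 below the collar; z up.
- wide_mid (a point): Wide white cartridge, loose, standing on the bench: same form and height, but body 47 mm, collar 62 mm and head 40 mm across. It does not fit; leave it alone. The point is on its axis, half-way up (34.5 mm above its foot).
- filter_block: Grey filter block, fixed: 170 mm along x, 120 mm along y, flat deck 60 mm above the bench. Origin: centre of the underside. Two wells 80 mm apart along x: the -x one is empty, the +x one holds a fitted cartridge under a shut keeper and shows how it should look. Each keeper runs between two guide rails, 27 to 33 mm either side in x, 15 to 72 mm to +y of the well's centre, 17 mm high.
- well (a point): Centre of the empty well's mouth at deck level, axes as the block's. Well 37.5 mm across, straight, vertical. A sprung valve inside meets the foot when the collar's underside is 9 mm above the deck (slot over the blade), or 15 mm (foot standing on the blade, which stops it getting home). Over the blade the spring pushes back 5 N at first, 13 N at home, and lifts an untrapped cartridge again.
- valve_face (a point): Where the valve's round face stands at rest: on the well's axis, 31 mm below its mouth, axes as the block's. On the face stands a blade 24 mm long, 6 wide, 6 high. It was left at an unmeasured angle, up to 40 degrees either side of the block's x. It is stiff to turn (0.4 N m), so the cartridge slides over it. Spring 0.9 N/mm, travel 10 mm. Slot and blade must agree to about 5 degrees.
- keeper (a joint): Slide of the empty well's fork keeper, m: 0 = drawn fully back to the block's +y, growing as it slides to the block's -y over the well, 0.032 = fully shut. Friction 2.5 N; it stays where left. From about 0.009 on, its two prongs overlap the collar. They pass 2 mm above the collar of a cartridge that is home; a collar standing higher blocks them.
- keeper_tab (a point): Middle of that keeper's upright steel thumb tab, axes as the block's: 32 mm wide in x, 5 mm thick in y, top 46 mm above the deck; this point is 27.5 mm above the deck. It lies on the +y side of the well's centre, 53.5 mm away with the keeper fully back, 21.5 mm when shut. When home, the head (through the fork's slot) stands 29 mm above the deck, so the tab is 17 mm higher.
- keeper_plate (a point): Middle of the slot's closed end in the same keeper's plate, at the plate's mid-thickness, 11 mm above the deck. The plate is 52 mm wide in x, 4 mm thick; the slot is 34 mm wide in x and opens to -y; the rounded prong tips lie 24.5 mm from this point to -y, the plate's rear edge 12 mm to +y; the thumb tab rises from the plate 2 to 7 mm behind (+y of) this point.
- other_keeper (a joint): Slide of the other well's keeper, m: 0 = shut, growing as it is drawn open. Leave it shut.
- media_bottle_mid (a point): Round glass bottle with a blue cap, loose, 72 mm across, 130 mm tall; the point is half-way up on its axis. Leave it alone.
- tube_rack: Green rack of small tubes, 75 x 160 mm, about 61 mm tall, loose; origin at the centre of its underside, long side along its y. Leave it alone.
There are look-alikes about, which are no part of the job. What is shaped like the part that bears cartridge_mid but brown, green or orange is not meant.

How it is judged:
By the outcome, as a careful person would: the job done as asked, in the order asked, and still so for the second after the job is handed in, with the robot touching nothing.
It also fails if it takes over 64 s, if anything falls off the work surface, if the arm or the gripper's body presses on something with over 40 N, if the wrist force passes 120 N, or if a joint passes its speed limit or range.

## Working session

There is one attempt and no reset: what is moved stays moved. The work goes in short steps, Python scripts to look and compute and a tool call to move; the robot and the scene stay as the last step left them, time stands still between calls to the robot, and variables do not carry over. Pictures are saved under pics/ and viewed, and the job is handed in when it is done.

Besides the shell and the picture viewer there is one more tool, called after "Request:" as name(argument=value, ...) on one line, values as JSON. servo_tool: Moves the arm, as the interface text tells. Its arguments: {"type":"object","properties":{"motion":{"type":"array","items":{"type":"number"}},"gripper":{"type":"number"},"force":{"type":"number"}},"required":["motion"]}

```bash
mkdir -p pics; cat > h.py <<'E'
import numpy as np,cv2
from station import ctrl
def cam(n,save=None):
    c=ctrl.camera(n)
    if save: cv2.imwrite('pics/'+save,c['color'][:,:,::-1])
    np.save('pics/'+n+'.npy',c,allow_pickle=True)
    return c
def load(n): return np.load('pics/'+n+'.npy',allow_pickle=True).item()
def ray(c,u,v):
    R,_=cv2.Rodrigues(np.array(c['rvec'],float)); t=np.array(c['tvec'],float).ravel()
    o=-R.T@t; d=R.T@np.array([(u-c['cx'])/c['fx'],(v-c['cy'])/c['fy'],1.]); return o,d
def onz(c,u,v,z):
    o,d=ray(c,u,v); return o+d*(z-o[2])/d[2]
def cloud(c):
    z=c['z_map']; v,u=np.mgrid[:384,:512]
    R,_=cv2.Rodrigues(np.array(c['rvec'],float)); t=np.array(c['tvec'],float).ravel()
    p=np.stack([(u-c['cx'])/c['fx']*z,(v-c['cy'])/c['fy']*z,z],-1)
    w=(p-t)@R; w[z<=0]=np.nan; return w
E
python3 - <<'E'
from h import *
for n in ('side','top','wrist'):
    c=cam(n,n+'0.png'); print(n,ray(c,c['cx'],c['cy']),c['fx'])
print(ctrl.get_obs())
E
```

```text
side (array([ 0.10292628, -0.74189634,  0.69807633]), array([ 0.37742061,  0.72232128, -0.5794874 ])) 404.5070819821106
top (array([0.41145239, 0.00604934, 1.58333531]), array([ 0.06959457, -0.00636445, -0.99755506])) 495.4651073756608
wrist (array([0.13839652, 0.538244  , 0.38390138]), array([ 0.24946372, -0.10573772, -0.96259409])) 330.2207380504985
{'time_s': 0.15, 'qpos': array([ 1.11039853e+00,  3.00346740e-01,  1.52141197e+00,  2.03208731e-05,
        1.32071111e+00, -6.66012500e-02]), 'joint_vel': array([-0.00119469, -0.00096186, -0.00326423,  0.0001485 , -0.00104764,
        0.0012073 ]), 'tau': array([ 1.34145943e-03, -5.31951785e+01, -3.52824318e+01,  7.08410935e-02,
        2.35205214e-02, -1.40316442e-04]), 'ee_pos': array([0.21093658, 0.50771207, 0.1818261 ]), 'eef_rot': array([ 3.05255444,  1.56991894, -2.05363612]), 'force': array([-0.0694388 , -0.20970889,  0.3317873 ]), 'moment': array([-0.02462532, -0.00522655, -0.03062048]), 'grip_width': 0.0941527099321742}
```

View pics/side0.png

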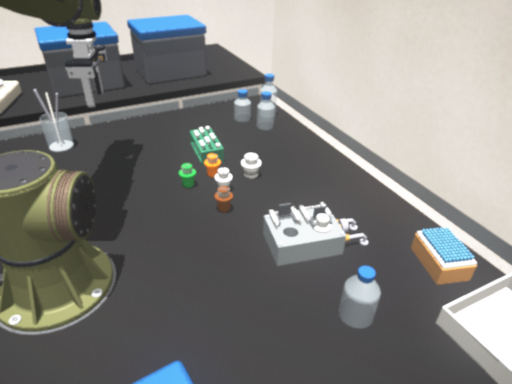

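View pics/top0.png

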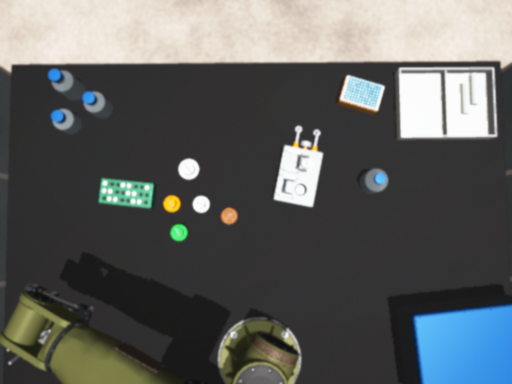

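View pics/wrist0.png

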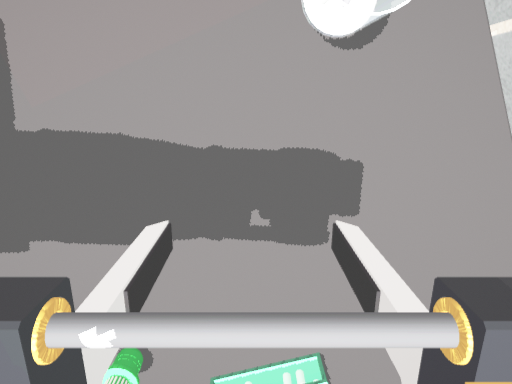

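```bash
python3 - <<'E'
from h import *
c=load('top'); im=c['color'][:,:,::-1]
a=cv2.resize(im[120:220,260:340],None,fx=6,fy=6,interpolation=cv2.INTER_CUBIC)
b=cv2.resize(im[150:250,155:245],None,fx=4,fy=4,interpolation=cv2.INTER_CUBIC)
cv2.imwrite('pics/topblk.png',a);cv2.imwrite('pics/topcart.png',b)
s=load('side')['color'][:,:,::-1]
cv2.imwrite('pics/sideblk.png',cv2.resize(s[195:265,255:375],None,fx=6,fy=6,interpolation=cv2.INTER_CUBIC))
w=cloud(c)
for nm,(u,v) in dict(slim=(201,204),wide=(188,169),blk=(299,176)).items(): print(nm,w[v,u],onz(c,u,v,.065))
# block deck mask
m=(abs(w[:,:,2]-.06)<.006); m[:, :255]=0;m[:,345:]=0
m=m.astype(np.uint8); n,l,st,ce=cv2.connectedComponentsWithStats(m); print(st)
E
```

```text
slim [0.48392697 0.17552497 0.0675824 ] [0.48405044 0.17581371 0.065     ]
wide [0.59243607 0.2159739  0.06357758] [0.59226668 0.21577742 0.065     ]
blk [ 0.56810249 -0.12611349  0.06268989] [ 0.56786451 -0.12591271  0.065     ]
[[     0      0    512    384 195205]
 [   340     86      5     14     29]
 [   343    100      2      2      2]
 [   301    141     10      6     34]
 [   274    146     49     60   1329]
 [   309    158      1      1      1]
 [   301    161      1      1      1]
 [   300    165      1      1      1]
 [   302    167      1      1      1]
 [   282    192      1      1      1]
 [   270    332      3      3      4]]
```

View pics/topblk.png

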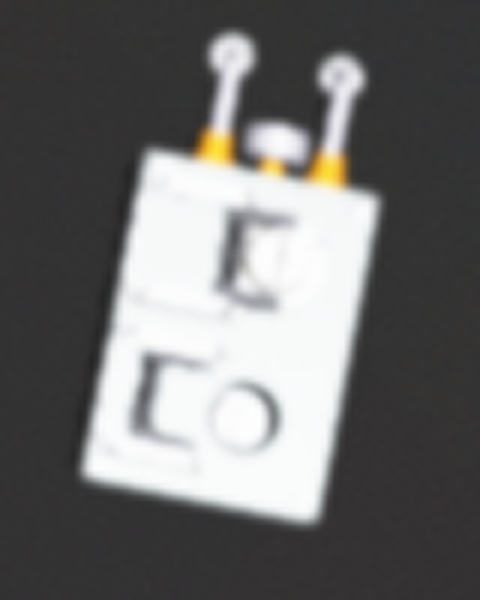

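View pics/topcart.png

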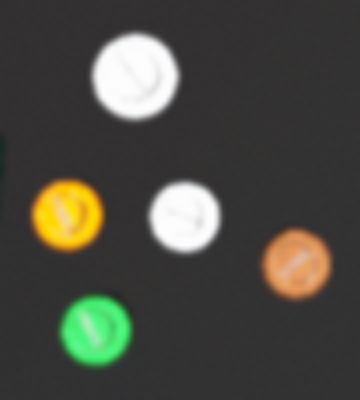

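View pics/sideblk.png

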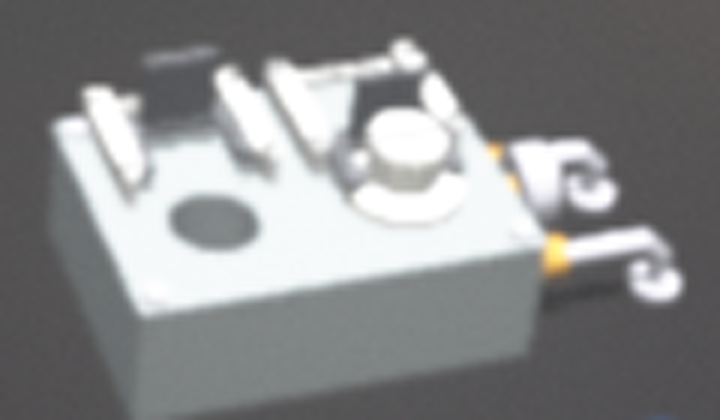

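```bash
cat >> h.py <<'E'
from scipy.spatial.transform import Rotation as Ro
def tool():
    o=ctrl.get_obs(); return np.array(o['ee_pos']),Ro.from_euler('xyz',o['eef_rot']).as_matrix()
def proj(c,P):
    return cv2.projectPoints(np.array(P,float).reshape(-1,1,3),np.array(c['rvec'],float),np.array(c['tvec'],float),np.array([[c['fx'],0,c['cx']],[0,c['fy'],c['cy']],[0,0,1.]]),None)[0].reshape(-1,2)
def wellguess(): pass
E
python3 - <<'E'
from h import *
p,R=tool(); print(p,'\n',R)
c=load('wrist'); o,d=ray(c,256,192); print('cam in tool',R.T@(o-p),'dir',R.T@d)
Rc=cv2.Rodrigues(np.array(c['rvec'],float))[0]; print('imgx in tool',R.T@Rc[0],'imgy',R.T@Rc[1])
print('tcp px',proj(c,[p]), 'nadir px',proj(c,[o-[0,0,.3]]))
t=load('top')
for u,v in [(260+148/6,120+150/6),(260+380/6,120+195/6),(260+318/6,120+522/6),(260+84/6,120+478/6)]: print(onz(t,u-.5,v-.5,.06))
print('well',onz(t,260+245/6-.5,120+417/6-.5,.06))
E
```

```text
[0.21093658 0.50771207 0.1818261 ] 
 [[-4.07368498e-04 -9.23457047e-01  3.83701598e-01]
 [-7.77086122e-04  3.83701806e-01  9.23456724e-01]
 [-9.99999615e-01  7.80179922e-05 -8.73913685e-04]]
cam in tool [-2.02069374e-01  7.87185477e-02  1.84589330e-04] dir [ 0.95997206 -0.28031109  0.01214568]
imgx in tool [ 8.10009818e-04 -1.12045647e-03  9.99999044e-01] imgy [-2.71016842e-01 -9.62574222e-01 -8.58997035e-04]
tcp px [[251.7317059  220.95757753]] nadir px [[252.20646209  95.86869108]]
[ 0.66698769 -0.0816763   0.06      ]
[ 0.6425893  -0.20137632  0.06      ]
[ 0.47372465 -0.16658129  0.06      ]
[ 0.49732526 -0.04676106  0.06      ]
well [ 0.52805045 -0.12989119  0.06      ]
```

Request:
servo_tool(motion=[0,-46,-45.4,6.6,0,-92,-90.8,13.2,0,-138,-136,19.8,0,-184,-181.6,26.4,0,-230,-227,33,0,-276,-272.5,39.6,0,-322,-318,46.2,0,-368,-363,52.8,0,-414,-409,59.4,0,-460,-454,66,0,-506,-500,72.6,0,-552,-545,79,0,-552,-545,79,30,-552,-545,79,60,-552,-545,79,90,-552,-545,79,100,-552,-545,79,100,-552,-545,79])

```text
time_s: 2.4
ee_pos: [0.5117, -0.2072, 0.0823]
eef_rot: [2.925, 1.57, 2.723]
force: [-0.3, 1.0, -0.5]
grip_width: 0.0943
```

```bash
python3 - <<'E'
from h import *
c=cam('wrist','w1.png'); p,R=tool(); print(p,R.round(4),ctrl.get_obs()['qpos'].round(3),ctrl.get_obs()['time_s'])
E
```

```text
[ 0.5120508  -0.20734708  0.08307952] [[ 8.000e-04  2.004e-01  9.797e-01]
 [-4.000e-04  9.797e-01 -2.004e-01]
 [-1.000e+00 -2.000e-04  8.000e-04]] [-0.451  0.406  1.622  0.     1.113 -0.249] 2.45
```

View pics/w1.png

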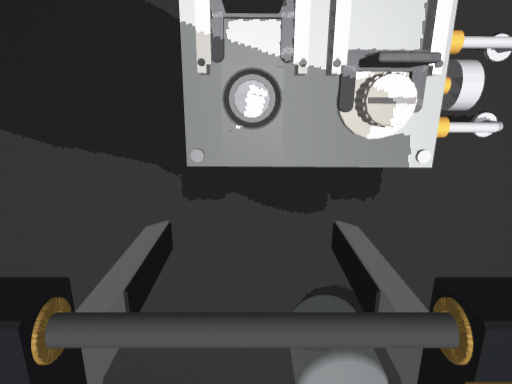

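```bash
python3 - <<'E'
from h import *
c=load('wrist'); g=c['color'][:,:,::-1][55:140,210:295]
cl=cv2.createCLAHE(4,(2,2)); lab=cv2.cvtColor(g,cv2.COLOR_BGR2LAB); 
a=cv2.resize(g,None,fx=6,fy=6,interpolation=cv2.INTER_CUBIC)
z=c['z_map'][55:140,210:295]; w=cloud(c)[55:140,210:295]
zz=np.clip((w[:,:,2]-.02)/.05*255,0,255); zz=np.nan_to_num(zz).astype(np.uint8)
b=cv2.cvtColor(cv2.resize(zz,None,fx=6,fy=6,interpolation=cv2.INTER_NEAREST),cv2.COLOR_GRAY2BGR)
cv2.imwrite('pics/well1.png',np.hstack([a,b])[:, :800*2][:, ::1] if 0 else cv2.resize(np.hstack([a,b]),(800,400)))
np.set_printoptions(linewidth=200)
print((w[22:66:2,20:66:2,2]*1000).round(0))
E
```

```text
[[59. 55. 44. 32. 19. 10. 10. 10. 10.  9. 10.  9. 10. 10.  8.  9. 10. 10. 25. 38. 48. 58. 60.]
 [58. 43. 29. 15. 10. 10.  9.  9.  9.  9.  8. 28. 28. 10.  9.  9. 11.  9. 11. 22. 35. 50. 60.]
 [48. 32. 14.  9.  8. 10.  9. 29. 29. 28. 29. 29. 28. 30. 29.  9.  9.  9. 10. 10. 22. 40. 55.]
 [37. 20. 10.  8. 10. 11. 29. 29. 28. 29. 28. 28. 27. 28. 29. 29. 29. 10.  9.  8.  9. 27. 44.]
 [26. 10.  9. 10. 27. 28. 29. 30. 29. 28. 28. 30. 29. 28. 28. 28. 29. 29. 11. 10.  9. 16. 35.]
 [18.  9.  9. 10. 29. 29. 30. 29. 29. 28. 28. 28. 28. 29. 29. 28. 28. 30. 28. 10. 10.  8. 27.]
 [10. 10. 10. 28. 29. 30. 28. 29. 28. 28. 29. 29. 30. 28. 29. 28. 29. 29. 28. 27. 10. 10. 19.]
 [10. 10. 10. 28. 35. 29. 30. 29. 27. 30. 30. 29. 28. 28. 28. 28. 29. 29. 29. 30.  9.  9. 10.]
 [11. 10. 29. 35. 34. 35. 35. 35. 34. 27. 29. 28. 29. 29. 29. 28. 29. 26. 28. 29. 11. 10. 10.]
 [11. 11. 28. 35. 35. 34. 34. 35. 35. 35. 34. 35. 35. 36. 30. 29. 28. 28. 28. 29. nan  8. 10.]
 [ 9. 11. 29. 35. 35. 36. 34. 34. 34. 35. 36. 35. 35. 36. 35. 35. 36. 35. 28. 29. 10. 10. 10.]
 [10. 10. 29. 29. 35. 34. 33. 35. 36. 34. 36. 35. 33. 3
[... 290 characters left out ...]
. 28. 34. 33. 34. 28. 10.  9. 13.]
 [12. 10. 11. 29. 29. 30. 29. 28. 29. 29. 29. 29. 28. 29. 29. 29. 29. 27. 31.  9.  8. 10. 22.]
 [20. 10. 10. 10. 29. 28. 29. 29. 30. 29. 28. 29. 28. 29. 29. 29. 29. 28. 29.  9. 11. 10. 30.]
 [30. 12.  9.  9. 28. 29. 28. 27. 28. 29. 29. 29. 28. 29. 30. 29. 28. 28. 10. 10.  9. 19. 35.]
 [40. 24.  9.  9. 10. 10. 29. 30. 29. 28. 29. 29. 28. 29. 30. 28. 28.  9.  9. 11. 14. 31. 45.]
 [51. 37. 20. 10.  9.  8. 10. 28. 29. 29. 28. 28. 29. 29. 30.  9.  9. 10. 11. 11. 26. 43. 55.]
 [58. 46. 33. 22.  9. 11. 10. 11. 10.  9. 10. 10.  9.  9. 10.  9.  9.  8. 15. 28. 40. 54. 60.]
 [61. 58. 47. 37. 27. 14.  9. 10. 10.  9.  9. 10. 10. 11. 11. 10.  9. 18. 31. 42. 51. 59. 60.]]
```

View pics/well1.png

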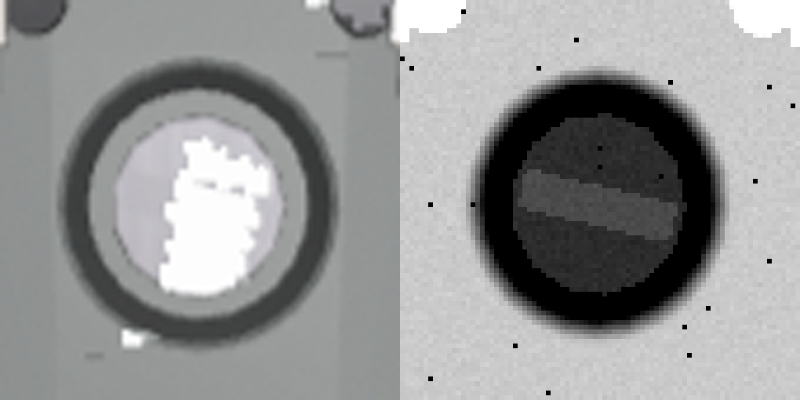

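```bash
python3 - <<'E'
from h import *
c=load('wrist'); w=cloud(c); v,u=np.mgrid[:384,:512]
near=(np.hypot(u-252,v-98)<33)
bl=near&(abs(w[:,:,2]-.035)<.003)&(np.hypot(u-252,v-98)<20)
P=np.array([onz(c,a,b,.035)[:2] for a,b in zip(u[bl],v[bl])],np.float32)
r=cv2.minAreaRect(P*1000); print('blade',r)
q=P-P.mean(0); e=np.linalg.svd(q,full_matrices=False)[2][0]; print('angle',np.degrees(np.arctan2(e[1],e[0])),P.mean(0))
# valve face centre
fa=near&(w[:,:,2]>.022)&(w[:,:,2]<.04)&(np.hypot(u-252,v-98)<22); print('face c',np.array([onz(c,a,b,.029)[:2] for a,b in zip(u[fa],v[fa])]).mean(0))
# mouth
m=(near&~(w[:,:,2]>.056)).astype(np.uint8); m=cv2.morphologyEx(m,cv2.MORPH_OPEN,np.ones((3,3)))
ct=max(cv2.findContours(m,cv2.RETR_EXTERNAL,cv2.CHAIN_APPROX_NONE)[0],key=len)
el=cv2.fitEllipse(ct); print(el, 'well',onz(c,*el[0],.06))
# deck outline yaw
d=((abs(w[:,:,2]-.06)<.004)).astype(np.uint8); d[170:]=0
d=cv2.morphologyEx(d,cv2.MORPH_CLOSE,np.ones((5,5)));n,l,s,_=cv2.connectedComponentsWithStats(d);k=1+np.argmax(s[1:,4]);
def edge(sel): 
    A=np.array(sel,float); return A
# bottom edge
B=[];
for col in range(205,420):
    rr=np.where(l[:,col]==k)[0]
    if len(rr): B.append(onz(c,col,rr.max()+.5,.06)[:2])
B=np.array(B); vx=cv2.fitLine(B.astype(np.float32),cv2.DIST_HUBER,0,.01,.01).ravel(); print('yaw',np.degrees(np.arctan2(vx[1],vx[0])),vx[2:])
L=[]
for row in range(20,155):
    cc=np.where(l[row]==k)[0]
    if len(cc): L.append(onz(c,cc.min()-.5,row,.06)[:2])
vx=cv2.fitLine(np.array(L,np.float32),cv2.DIST_HUBER,0,.01,.01).ravel(); print('yaw+90',np.degrees(np.arctan2(vx[1],vx[0])))
E
```

```text
blade ((527.2714233398438, -131.51947021484375), (5.924756050109863, 23.93840789794922), 65.5468978881836)
angle -24.313507 [ 0.5272348  -0.13148752]
face c [ 0.52732123 -0.13138163]
((251.52406311035156, 97.78850555419922), (55.08221435546875, 57.110557556152344), 0.36844828724861145) well [ 0.52734577 -0.13107246  0.06      ]
yaw -12.006654 [ 0.561645   -0.18470952]
yaw+90 78.03206
```

Request:
servo_tool(motion=[-40,0,0,0,-75,0,0,0,-75,50,-15,-2,-75,100,-30,-4,-75,150,-45,-6,-75,200,-60,-8,-75,250,-75,-10,-60,292,-88,-12.5,-37,292,-88,-12.5,-37,292,-88,-12.5,-37,292,-88,-12.5])

```text
time_s: 3.82
ee_pos: [0.4847, 0.0962, 0.1207]
eef_rot: [0.083, 1.569, 0.099]
force: [-0.6, -0.6, -0.4]
grip_width: 0.0939
```

```bash
python3 - <<'E'
from h import *
c=cam('wrist','w2.png'); p,R=tool(); print(p,R.round(4),ctrl.get_obs()['qpos'].round(3),ctrl.get_obs()['time_s'])
u,v=proj(c,[[.484,.1755,.069]])[0]; print(u,v)
u=int(u);v=int(v)
cv2.imwrite('pics/cart2.png',cv2.resize(c['color'][:,:,::-1][max(0,v-60):v+60,u-60:u+60],None,fx=5,fy=5,interpolation=cv2.INTER_CUBIC))
E
```

```text
[0.48469547 0.0961823  0.12067081] [[ 2.000e-03 -1.560e-02  9.999e-01]
 [ 2.000e-04  9.999e-01  1.560e-02]
 [-1.000e+00  2.000e-04  2.000e-03]] [ 0.122  0.238  1.751 -0.     1.151  0.106] 3.875
251.9884001252842 95.28519723169606
```

View pics/w2.png

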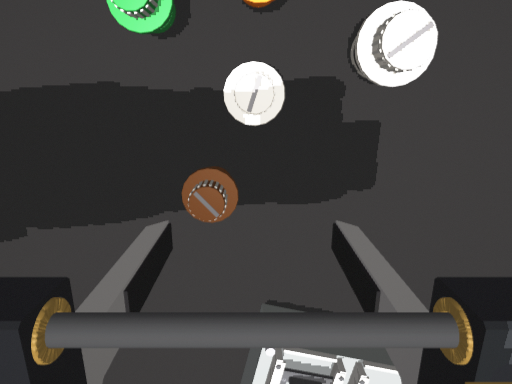

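View pics/cart2.png

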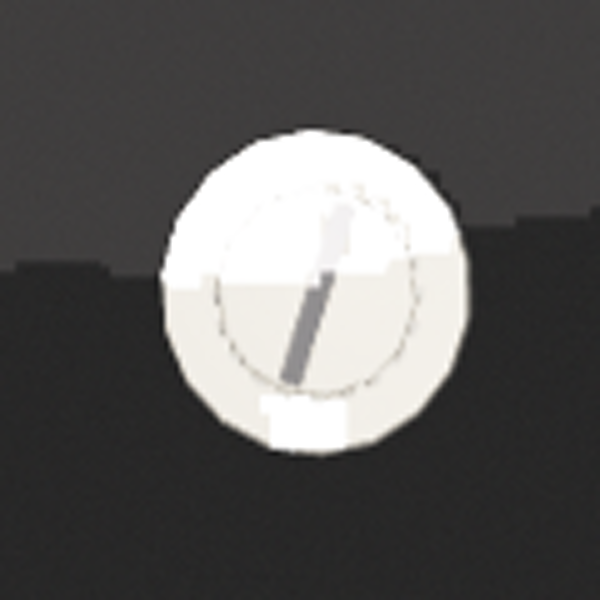

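```bash
python3 - <<'E'
from h import *
c=load('wrist'); f=lambda x,y:(191+x/5-.4,35+y/5-.4)
g=c['color'].min(2); m=(g>120).astype(np.uint8); n,l,s,ce=cv2.connectedComponentsWithStats(m); k=l[115,254]; print(s[k])
ct=max(cv2.findContours((l==k).astype(np.uint8),cv2.RETR_EXTERNAL,cv2.CHAIN_APPROX_NONE)[0],key=len); el=cv2.fitEllipse(ct); print(el,onz(c,*el[0],.047))
print('head',onz(c,*f(317,290),.069))
# rib: dark part pixels + light part by local contrast
v,u=np.mgrid[:384,:512]
rm=(np.hypot(u-254.5,v-92.5)<17)&(v>88)&(g<200)
print(rm.sum()); 
n,l2,s2,_=cv2.connectedComponentsWithStats(rm.astype(np.uint8)); k=1+np.argmax(s2[1:,4]); rm=l2==k
P=np.array([onz(c,a,b,.069)[:2] for a,b in zip(u[rm],v[rm])]); q=P-P.mean(0); e=np.linalg.svd(q,full_matrices=False)[2][0]
print('rib dark',np.degrees(np.arctan2(e[1],e[0]))%180,s2[k],P.mean(0))
a=onz(c,*f(290,382),.069);b=onz(c,*f(343,207),.069); print('rib ends',np.degrees(np.arctan2(b[1]-a[1],b[0]-a[0])),(a+b)/2,np.linalg.norm(b-a))
w=cloud(c); print((w[84:104:3,248:262:2,2]*1000).round())
E
```

```text
[ 223   61   62   65 3131]
((253.69638061523438, 92.88252258300781), (60.65836715698242, 63.87491989135742), 1.322988510131836) [0.48541099 0.17740743 0.047     ]
head [0.48545643 0.17742847 0.069     ]
95
rib dark 70.44470647751686 [248  89  10  21  95] [0.48424772 0.17269205]
rib ends 73.43469545145302 [0.48534198 0.17661733 0.069     ] 0.026036413274986608
[[69. 69. 68. 68. 69. 71. 69.]
 [69. 68. 69. 70. 70. 70. 69.]
 [69. 68. 68. 69. 70. 68. 69.]
 [68. 69. 71. 70. 69. 69. 69.]
 [68. 69. 69. 69. 69. 69. 68.]
 [68. 70. 72. 70. 68. 69. 69.]
 [68. 69. 70. 69. 69. 69. 69.]]
```

Request:
servo_tool(motion=[0,40,1,2.5,0,81,2,5,20,81,2,5,45,81,2,5,60,81,2,5,70,81,2,5,70,81,2,5,70,81,2,5], gripper=0.6)

```text
time_s: 4.88
ee_pos: [0.4851, 0.1776, 0.05]
eef_rot: [0.363, 1.57, 0.292]
force: [0.7, 0.1, 0.1]
grip_width: 0.0567
```

```bash
python3 - <<'E'
from h import *
c=cam('wrist','w3.png'); p,R=tool(); print(p,R.round(4),ctrl.get_obs()['force'].round(2),ctrl.get_obs()['time_s'])
E
```

```text
[0.48509151 0.17760257 0.04997592] [[ 1.100e-03  7.100e-02  9.975e-01]
 [ 3.000e-04  9.975e-01 -7.100e-02]
 [-1.000e+00  4.000e-04  1.100e-03]] [-0.95  0.35  0.79] 4.925
```

View pics/w3.png

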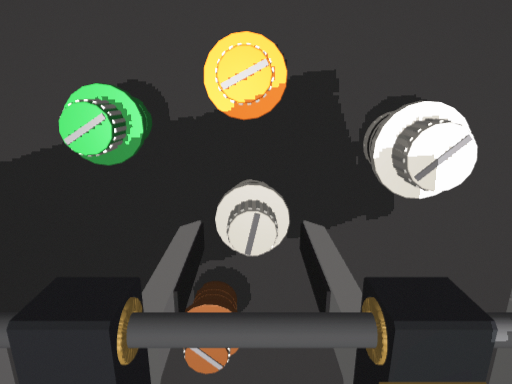

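```bash
python3 - <<'E'
from h import *
c=load('wrist'); g=c['color'].min(2)
v,u=np.mgrid[:384,:512]
rm=(np.hypot(u-252,v-234)<22)&(g<175)&(g>90)
n,l2,s2,_=cv2.connectedComponentsWithStats(rm.astype(np.uint8)); k=1+np.argmax(s2[1:,4]); rm=l2==k
P=np.array([onz(c,a,b,.0695)[:2] for a,b in zip(u[rm],v[rm])],np.float32); r=cv2.minAreaRect(P*1000);print(r)
q=P-P.mean(0); e=np.linalg.svd(q,full_matrices=False)[2][0]
print(np.degrees(np.arctan2(e[1],e[0]))%180,s2[k],P.mean(0))
cv2.imwrite('pics/rib3.png',cv2.resize(np.hstack([c['color'][200:265,220:290,::-1],cv2.cvtColor((rm*255).astype(np.uint8),cv2.COLOR_GRAY2BGR)[200:265,220:290]]),None,fx=5,fy=5,interpolation=cv2.INTER_NEAREST))
E
```

```text
((488.84552001953125, 175.3673095703125), (28.03603172302246, 13.176347732543945), 68.92747497558594)
75.573524 [241 213  24  43 292] [0.48531142 0.17611381]
```

View pics/rib3.png

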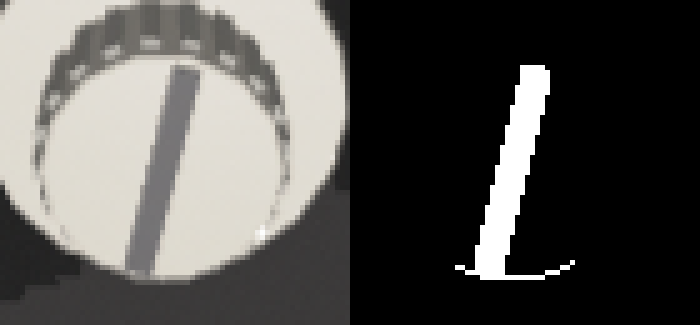

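```bash
python3 - <<'E'
from h import *
c=load('wrist'); g=c['color'].min(2)
v,u=np.mgrid[:384,:512]
rm=(abs(v-232.5)<17)&(abs(u-252)<9)&(g<160)&(g>90)
rows=[r for r in range(216,250)]
for z in (.069,.070):
    P=np.array([onz(c,u[r][rm[r]].mean(),r,z)[:2] for r in rows],np.float32)
    f=cv2.fitLine(P,cv2.DIST_HUBER,0,.01,.01).ravel(); print(np.degrees(np.arctan2(f[1],f[0]))%180,f[2:])
E
```

```text
72.865036 [0.48467723 0.17508118]
72.86712 [0.4847098  0.17552447]
```

Request:
servo_tool(motion=[0,0,0,0,0,0,0,0,0,0,0,0,0,0,0,0,0,0,0,0,0,0,0,0], gripper=0.1, force=40)

```text
time_s: 5.68
ee_pos: [0.4846, 0.1775, 0.0492]
eef_rot: [-2.709, 1.571, -2.78]
force: [0.2, -0.5, -0.1]
grip_width: 0.0098
```

Request:
servo_tool(motion=[-20,0,0,0,-60,0,0,0,-100,0,0,0,-110,0,0,0,-110,0,0,0])

```text
time_s: 6.3
ee_pos: [0.4846, 0.1775, 0.159]
eef_rot: [0.224, 1.571, 0.153]
force: [0.2, 0.4, -1.2]
grip_width: 0.009
```

```bash
python3 - <<'E'
from h import *
c=cam('wrist','w4.png'); p,R=tool(); print(p,R.round(4),ctrl.get_obs()['force'].round(2),ctrl.get_obs()['time_s'])
E
```

```text
[0.48426348 0.17740978 0.1581573 ] [[-1.300e-03  7.090e-02  9.975e-01]
 [-4.000e-04  9.975e-01 -7.090e-02]
 [-1.000e+00 -5.000e-04 -1.200e-03]] [-0.11  0.67 -1.23] 6.35
```

View pics/w4.png

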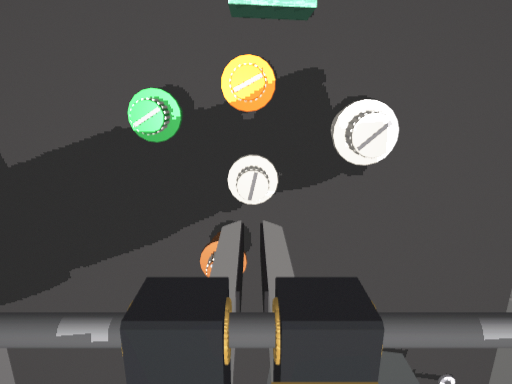

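```bash
python3 - <<'E'
from h import *
c=load('wrist'); p,R=tool()
o,d=ray(c,256,192); print('cam in tool',R.T@(o-p),'dir',R.T@d, 'tcp',proj(c,[p]))
g=c['color'].min(2); m=(g>120).astype(np.uint8); n,l,s,ce=cv2.connectedComponentsWithStats(m); k=l[165,240]; print(s[k])
ct=max(cv2.findContours((l==k).astype(np.uint8),cv2.RETR_EXTERNAL,cv2.CHAIN_APPROX_NONE)[0],key=len); el=cv2.fitEllipse(ct); print(el,onz(c,*el[0],.047))
w=cloud(c); print((w[168:200:3,250,:]*1000).round())
t=cam('top','t5.png'); 
wt=cloud(t); print((wt[200:208:2,196:208:2,2]*1000).round()); 
g=t['color'].min(2); n,l,s,ce=cv2.connectedComponentsWithStats((g>110).astype(np.uint8)); k=l[204,201]; print(s[k],ce[k],onz(t,*ce[k],.047),onz(load('top'),*ce[k],.047))
s_=cam('side','s5.png'); cv2.imwrite('pics/s5z.png',cv2.resize(s_['color'][120:230,150:290,::-1],None,fx=5,fy=5,interpolation=cv2.INTER_CUBIC))
E
```

```text
cam in tool [-2.03020430e-01  7.89959081e-02  1.90128044e-04] dir [ 0.9600108  -0.28006331  0.01455976] tcp [[250.94589265 220.91183676]]
[ 227  155   51   50 1966]
((252.34603881835938, 179.4569549560547), (49.12851333618164, 49.72239685058594), 83.0462875366211) [0.48547224 0.17743067 0.047     ]
[[484. 193.  63.]
 [484. 191.  69.]
 [484. 188.  69.]
 [484. 185.  67.]
 [484. 182.  68.]
 [483. 180.  68.]
 [483. 177.  69.]
 [483. 175.  71.]
 [483. 171.  69.]
 [483. 169.  70.]
 [482. 166.  70.]]
[[481. 478. 501. 500. 505. 483.]
 [476. 475. 502. 502. 501. 496.]
 [468. 469. 505. 503. 505. 507.]
 [469. 464. 503. 505. 507. 505.]]
[     0     61    512    323 151173] [248.39683674 230.11035039] [0.40289354 0.03142575 0.047     ] [0.40289354 0.03142575 0.047     ]
```

View pics/s5z.png

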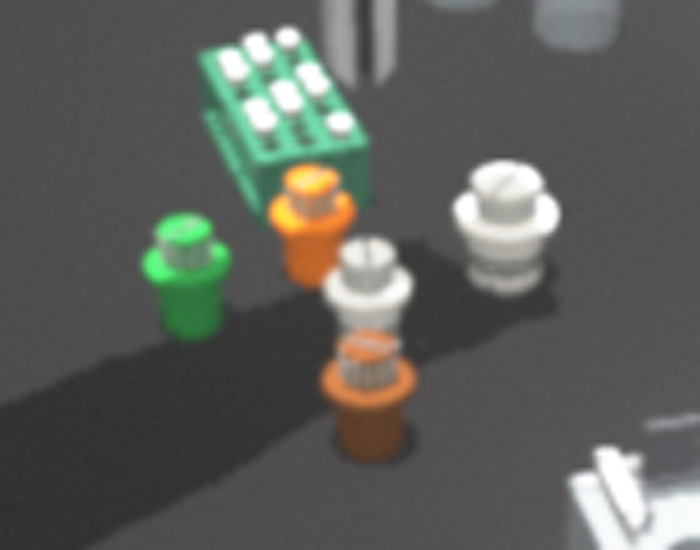

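View pics/t5.png

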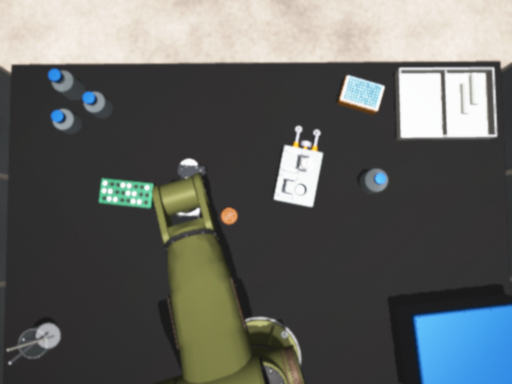

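```bash
python3 - <<'E'
from h import *
p,R=tool()
s=load('side'); print('tcp proj side',proj(s,[p,p+[0,0,.02],p+[0,0,-.02]]))
# fingertip in s5z at (365,75)/5 + (150,120)
print('seen approx',150+365/5,120+78/5)
c=load('wrist'); w=cloud(c)
for v in (224,228,235,245,260): print(v,[ (w[v,u]*1000).round().tolist() for u in (230,238,270,278)])
ws=cloud(s); print((ws[125:139:2,218:228:2]*1000).round().tolist())
E
```

```text
tcp proj side [[221.65890639 142.59564658]
 [221.47387713 136.14082204]
 [221.84014867 148.91836095]]
seen approx 223.0 135.6
224 [[473.0, 188.0, 188.0], [478.0, 188.0, 189.0], [496.0, 186.0, 188.0], [511.0, 109.0, -1.0]]
228 [[473.0, 187.0, 192.0], [478.0, 188.0, 195.0], [495.0, 186.0, 193.0], [500.0, 186.0, 194.0]]
235 [[474.0, 188.0, 203.0], [478.0, 187.0, 203.0], [495.0, 187.0, 204.0], [499.0, 186.0, 204.0]]
245 [[475.0, 188.0, 215.0], [479.0, 188.0, 215.0], [494.0, 187.0, 216.0], [498.0, 186.0, 215.0]]
260 [[476.0, 188.0, 230.0], [479.0, 186.0, 228.0], [493.0, 187.0, 231.0], [497.0, 186.0, 230.0]]
[[[472.0, 170.0, 217.0], [478.0, 171.0, 216.0], [653.0, 577.0, -1.0], [489.0, 169.0, 214.0], [495.0, 169.0, 213.0]], [[472.0, 169.0, 212.0], [477.0, 169.0, 211.0], [647.0, 562.0, -1.0], [489.0, 170.0, 208.0], [495.0, 169.0, 207.0]], [[472.0, 170.0, 205.0], [477.0, 168.0, 205.0], [639.0, 545.0, -0.0], [490.0, 172.0, 201.0], [494.0, 168.0, 202.0]], [[472.0, 171.0, 199.0], [475.0, 166.0, 201.0], [634.0, 533.0, -2.0], [489.0, 170.0, 196.0], [493.0, 167.0, 196.0]], [[471.0, 169.0, 194.0], [476.0, 168.0, 193.0], [628.0, 518.0, -2.0], [490.0, 172.0, 189.0], [494.0, 169.0, 189.0]], [[470.0, 168.0, 189.0], [477.0, 171.0, 186.0], [621.0, 501.0, -1.0], [489.0, 172.0, 183.0], [493.0, 166.0, 184.0]], [[600.0, 490.0, 1.0], [608.0, 491.0, -2.0], [614.0, 487.0, -1.0], [619.0, 478.0, 2.0], [627.0, 479.0, -0.0]]]
```

```bash
python3 - <<'E'
from h import *
p,R=tool(); print(p)
s=load('side'); ws=cloud(s)
for u in (218,220,224,225,226): print(u,[(v,(ws[v,u]*1000).round().tolist()) for v in range(133,139)])
c=load('wrist'); w=cloud(c)
for u in (228,232,235,240,266,270,274): print(u,[(v,(w[v,u]*1000).round().tolist()) for v in range(218,227)][2:9])
im=c['color'][205:300,190:320,::-1]; cv2.imwrite('pics/tips.png',cv2.resize(im,None,fx=6,fy=6,interpolation=cv2.INTER_NEAREST))
E
```

```text
[0.4841049  0.17736153 0.15780126]
218 [(133, [471.0, 169.0, 194.0]), (134, [471.0, 169.0, 191.0]), (135, [470.0, 168.0, 189.0]), (136, [601.0, 493.0, 3.0]), (137, [600.0, 490.0, 1.0]), (138, [599.0, 487.0, -2.0])]
220 [(133, [476.0, 168.0, 193.0]), (134, [477.0, 169.0, 190.0]), (135, [477.0, 171.0, 186.0]), (136, [477.0, 170.0, 184.0]), (137, [608.0, 491.0, -2.0]), (138, [604.0, 482.0, -1.0])]
224 [(133, [490.0, 172.0, 189.0]), (134, [490.0, 172.0, 186.0]), (135, [489.0, 172.0, 183.0]), (136, [624.0, 491.0, -1.0]), (137, [619.0, 478.0, 2.0]), (138, [620.0, 480.0, -3.0])]
225 [(133, [489.0, 164.0, 193.0]), (134, [491.0, 170.0, 186.0]), (135, [491.0, 168.0, 184.0]), (136, [492.0, 171.0, 179.0]), (137, [625.0, 483.0, -2.0]), (138, [622.0, 478.0, -3.0])]
226 [(133, [494.0, 169.0, 189.0]), (134, [493.0, 166.0, 188.0]), (135, [493.0, 166.0, 184.0]), (136, [632.0, 491.0, -3.0]), (137, [627.0, 479.0, -0.0]), (138, [622.0, 469.0, 2.0])]
228 [(220, [453.0, 119.0, -0.0]), (221, [453.0, 118.0, -0.0]), (222, [453.0, 117.0, 0.0]), (223, [453.0, 116.0, 1.0]), (224, [472.0, 188.0, 187.0]), (225, [4
[... 613 characters left out ...]
 188.0, 189.0]), (225, [479.0, 188.0, 190.0]), (226, [479.0, 187.0, 190.0])]
266 [(220, [497.0, 116.0, -0.0]), (221, [494.0, 187.0, 184.0]), (222, [494.0, 187.0, 186.0]), (223, [494.0, 186.0, 186.0]), (224, [493.0, 187.0, 188.0]), (225, [493.0, 186.0, 189.0]), (226, [493.0, 186.0, 191.0])]
270 [(220, [nan, nan, nan]), (221, [502.0, 114.0, -1.0]), (222, [496.0, 186.0, 185.0]), (223, [496.0, 187.0, 187.0]), (224, [496.0, 186.0, 188.0]), (225, [496.0, 186.0, 189.0]), (226, [nan, nan, nan])]
274 [(220, [506.0, 116.0, 1.0]), (221, [506.0, 114.0, 0.0]), (222, [506.0, 113.0, 0.0]), (223, [506.0, 111.0, -1.0]), (224, [498.0, 187.0, 189.0]), (225, [498.0, 186.0, 189.0]), (226, [498.0, 186.0, 191.0])]
```

View pics/tips.png

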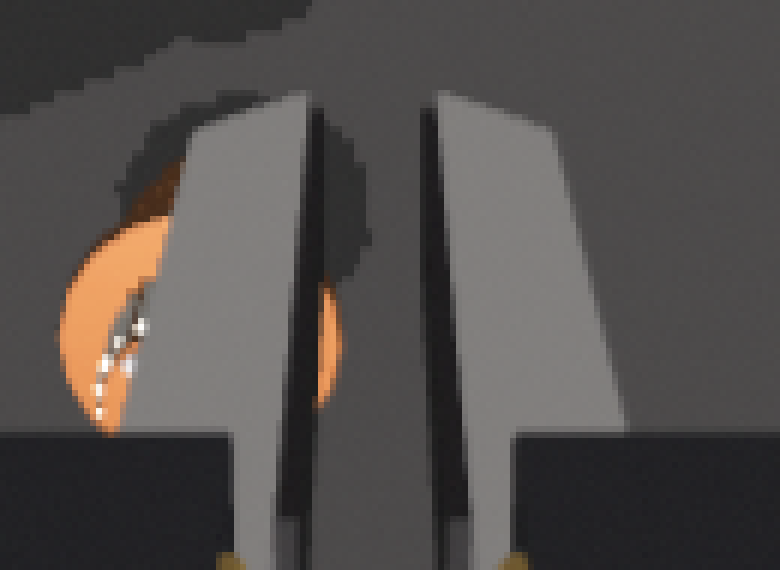

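```bash
python3 - <<'E'
from h import *
s=load('side'); print(onz(s,150+368/5-.4,120+246/5-.4,.069), onz(s,150+368/5-.4,120+289/5-.4,.047))
g=s['color'].min(2); n,l,st,ce=cv2.connectedComponentsWithStats((g>140).astype(np.uint8))
for i in range(1,n):
    if 150<ce[i][0]<290 and 120<ce[i][1]<230 and st[i,4]>30: print(st[i],ce[i])
w=cloud(s); 
for v in range(164,182,2): print(v,(w[v,216:232:2,2]*1000).round())
E
```

```text
[0.4880843  0.18097803 0.069     ] [0.48282099 0.17014097 0.047     ]
[215 107   5  29 111] [217.51351351 120.46846847]
[193 125  17  12 102] [200.37254902 130.19607843]
[198 132  18  15 133] [206.63909774 138.9924812 ]
[240 152  22  20 317] [250.88328076 161.62776025]
[215 168  17  18 230] [223.04782609 176.43913043]
164 [49. 46. 41.  2. -1.  1. -2. -0.]
166 [41. 34. -3. -0.  1.  0. -1. -2.]
168 [31. 25. 69. 69. 69. 68. -0.  2.]
170 [23. 64. 69. 68. 70. 68. 68.  1.]
172 [15. 64. 68. 69. 71. 69. 64. -3.]
174 [ 9. 55. 60. 63. 64. 62. 60. 45.]
176 [46. 49. 53. 56. 58. 57. 50. 48.]
178 [47. 46. 47. 49. 51. 46. 49. 47.]
180 [42. 49. 47. 46. 45. 45. 44. 42.]
```

Request:
servo_tool(motion=[0,-1,0,0,0,-1,0,0,40,-1,0,0,80,-1,0,0,110,-1,0,0,120,-1,0,0,131,-1,0,0,131,-1,0,0,131,-1,0,0], gripper=0.6)

```text
time_s: 7.58
ee_pos: [0.4851, 0.1767, 0.0291]
eef_rot: [0.363, 1.569, 0.292]
force: [-0.4, -0.7, 0.0]
grip_width: 0.0561
```

Request:
servo_tool(motion=[0,0,0,0,0,0,0,0,0,0,0,0,0,0,0,0,0,0,0,0], gripper=0.1, force=40)

```text
time_s: 8.2
ee_pos: [0.4847, 0.1766, 0.0284]
eef_rot: [0.346, 1.571, 0.276]
force: [-0.1, -0.2, 3.2]
grip_width: 0.0293
```

```bash
python3 - <<'E'
from h import *
c=cam('wrist','w6.png'); p,R=tool(); print(p,ctrl.get_obs()['force'].round(2),ctrl.get_obs()['time_s'],ctrl.get_obs()['grip_width'])
E
```

```text
[0.48467006 0.17658643 0.02836919] [ 0.68 -0.57  1.46] 8.25 0.029139817771236004
```

View pics/w6.png

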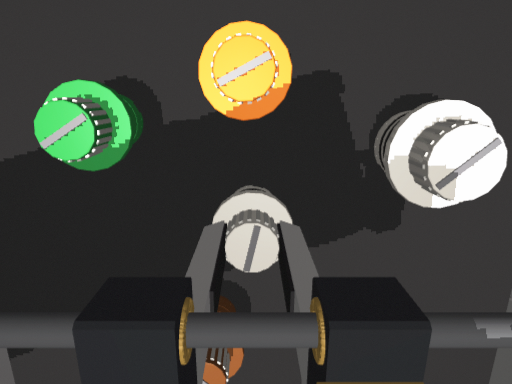

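Request:
servo_tool(motion=[-20,0,0,0,-60,0,0,0,-100,0,0,0,-120,0,0,0,-120,0,0,0])

```text
time_s: 8.88
ee_pos: [0.485, 0.1767, 0.1491]
eef_rot: [0.355, 1.569, 0.284]
force: [-1.0, 0.6, -1.3]
grip_width: 0.0291
```

```bash
python3 - <<'E'
from h import *
c=cam('wrist','w7.png'); p,R=tool(); print(p,R.round(4),ctrl.get_obs()['force'].round(2),ctrl.get_obs()['grip_width'])
w=cloud(c); print((w[225:268:4,244:262:4,2]*1000).round())
cv2.imwrite('pics/hand7.png',cv2.resize(c['color'][175:285,190:320,::-1],None,fx=6,fy=5.4,interpolation=cv2.INTER_CUBIC))
E
```

```text
[0.48442842 0.17650879 0.14777398] [[-1.000e-04  7.090e-02  9.975e-01]
 [-0.000e+00  9.975e-01 -7.090e-02]
 [-1.000e+00 -0.000e+00 -1.000e-04]] [-0.54  0.63 -1.31] 0.02917697595246242
[[189. 191. 188. 191. 189.]
 [189. 189. 189. 192. 190.]
 [188. 190. 190. 190. 190.]
 [189. 189. 191. 190. 189.]
 [190. 189. 190. 191. 189.]
 [190. 190. 191. 189. 190.]
 [188. 190. 190. 189. 189.]
 [189. 190. 191. 189. 190.]
 [190. 191. 191. 189. 189.]
 [190. 190. 191. 189. 189.]
 [190. 192. 189. 189. 190.]]
```

View pics/hand7.png

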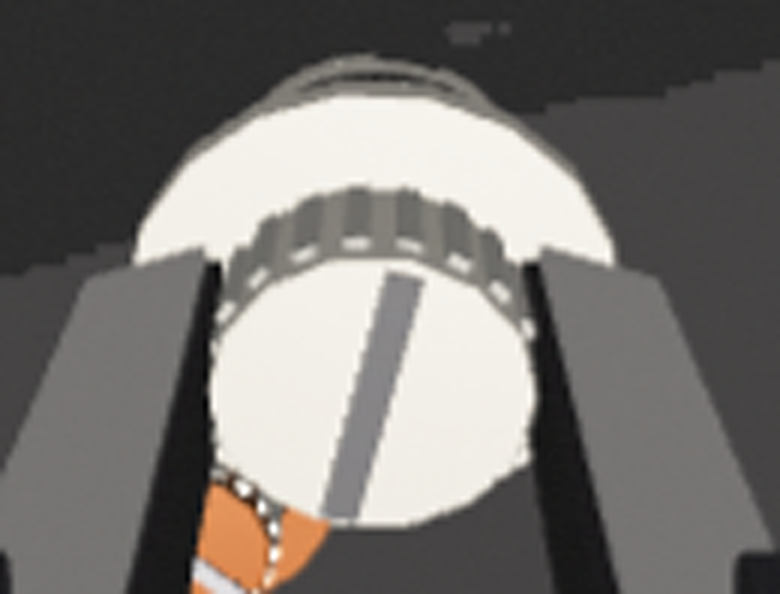

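```bash
python3 - <<'E'
from h import *
c=load('wrist'); p,R=tool(); print(p)
f=lambda x,y:(190+x/6-.45,175+y/5.4-.45)
z=p[2]+.041
h=onz(c,*f(373,392),z); print('head',h,'in tool',(R.T@(h-p))*1000)
g=c['color'].min(2).astype(int); P=[]
v,u=np.mgrid[:384,:512]
for r in range(228,268):
    uc=f(406-66*(((r-175+.45)*5.4-272)/246),0)[0]
    m=(abs(u[r]-uc)<6)&(g[r]<190)
    if m.any(): P.append(onz(c,u[r][m].mean(),r,z)[:2])
P=np.array(P,np.float32); l=cv2.fitLine(P,cv2.DIST_HUBER,0,.01,.01).ravel(); a=np.degrees(np.arctan2(l[1],l[0]))%180
th=np.degrees(np.arctan2(R[1,2],R[0,2])); print('rib',a,'theta',th,'rel',a-th)
# distance of head centre to rib line
n=np.array([-l[1],l[0]]); print('off',1000*n@(h[:2]-l[2:]))
E
```

```text
[0.48442842 0.17650879 0.14777398]
head [0.48511359 0.17721374 0.18877398] in tool [-41.00009503   0.75047113   0.62882018]
rib 73.23581 theta -4.063707071853254 rel 77.29951639802513
off -0.04653625555676918
```

Request:
servo_tool(motion=[-4,-35,16,-9.2,-4,-70,32,-18.4,-4,-105,48,-27.6,-4,-140,64,-36.8,-4,-175,80,-46,-4,-210,96,-55.2,-4,-245,112,-64.4,-4,-280,128,-73.6,-4,-314,142.7,-82.4,-4,-314,142.7,-82.4,-4,-314,142.7,-82.4,-4,-314,142.7,-82.4,-4,-314,142.7,-82.4])

```text
time_s: 10.55
ee_pos: [0.6046, -0.1461, 0.1522]
eef_rot: [1.378, 1.571, 2.746]
force: [-0.1, -0.6, -1.7]
grip_width: 0.029
```

```bash
python3 - <<'E'
from h import *
c=cam('wrist','w8.png'); p,R=tool(); print(p,R.round(4),ctrl.get_obs()['force'].round(2),ctrl.get_obs()['grip_width'],ctrl.get_obs()['time_s'])
E
```

```text
[ 0.6046632  -0.14621823  0.15232542] [[ 1.000e-04 -9.794e-01  2.018e-01]
 [-0.000e+00  2.018e-01  9.794e-01]
 [-1.000e+00 -1.000e-04 -0.000e+00]] [-0.44 -0.04 -1.62] 0.029023413903973276 10.6
```

View pics/w8.png

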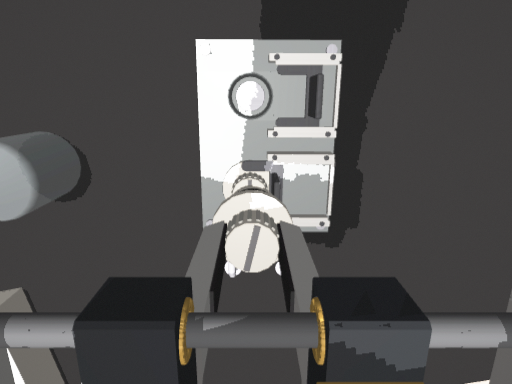

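```bash
python3 - <<'E'
from h import *
c=load('wrist'); w=cloud(c); p,R=tool(); v,u=np.mgrid[:384,:512]; rr=np.hypot(u-250,v-96)
bl=(rr<14)&(abs(w[:,:,2]-.035)<.003)
P=np.array([onz(c,a,b,.035)[:2] for a,b in zip(u[bl],v[bl])],np.float32); print(len(P),cv2.minAreaRect(P*1000))
q=P-P.mean(0); e=np.linalg.svd(q,full_matrices=False)[2][0]; print('blade',np.degrees(np.arctan2(e[1],e[0])),P.mean(0))
m=((rr<26)&~(w[:,:,2]>.056)).astype(np.uint8); m=cv2.morphologyEx(m,cv2.MORPH_OPEN,np.ones((3,3)))
ct=max(cv2.findContours(m,cv2.RETR_EXTERNAL,cv2.CHAIN_APPROX_NONE)[0],key=len); el=cv2.fitEllipse(ct); W=onz(c,*el[0],.06); print(el,W)
# rib
z=p[2]+.041; g=c['color'].min(2).astype(int); Q=[]
for r in range(230,266):
    uc=259.5+(r-228)*(246.5-259.5)/(268-228)
    mm=(abs(u[r]-uc)<5.5)&(g[r]<170)&(g[r]>60)
    if mm.any(): Q.append(onz(c,u[r][mm].mean(),r,z)[:2])
l=cv2.fitLine(np.array(Q,np.float32),cv2.DIST_HUBER,0,.01,.01).ravel(); print('rib',np.degrees(np.arctan2(l[1],l[0]))%180,len(Q))
cart=p+R@[-.041,.00075,.00063]; d=W-cart; print('cart',cart,'move tool mm',(R.T@d)*1000)
W1=np.array([.52734,-.1312,.06]);print('old well move',(R.T@(W1-p))*1000)
cv2.imwrite('pics/hand8.png',cv2.resize(c['color'][175:285,190:320,::-1],None,fx=6,fy=5.4,interpolation=cv2.INTER_CUBIC))
E
```

```text
171 ((527.0711669921875, -131.90907287597656), (5.916835784912109, 23.761436462402344), 65.35775756835938)
blade -24.564417 [ 0.5270516  -0.13185015]
((249.72047424316406, 95.26840209960938), (41.98746871948242, 43.75865173339844), 178.5714874267578) [ 0.52672286 -0.13175003  0.06      ]
rib 154.75732 36
cart [ 0.60405191 -0.14544811  0.19332533] move tool mm [133.31751061  78.51582658  -2.18389124]
old well move [92.31754506 78.77236201 -0.89065102]
```

View pics/hand8.png

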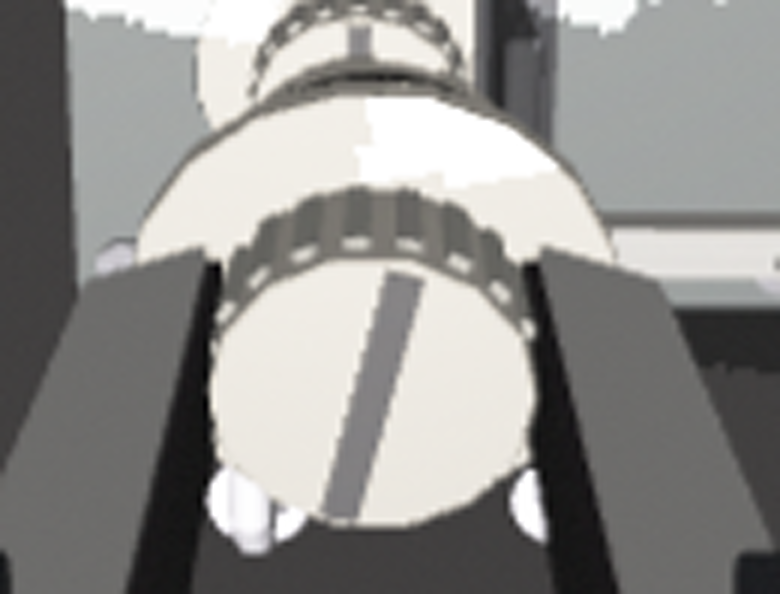

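Request:
servo_tool(motion=[0,40,-1,-0.4,0,78.5,-2,-0.4,20,78.5,-2,-0.4,45,78.5,-2,-0.4,58,78.5,-2,-0.4,58,78.5,-2,-0.4,58,78.5,-2,-0.4])

```text
time_s: 11.48
ee_pos: [0.5279, -0.133, 0.0951]
eef_rot: [-1.718, 1.57, -0.344]
force: [-0.5, -0.5, -1.0]
grip_width: 0.0291
```

```bash
python3 - <<'E'
from h import *
p,R=tool(); print(p,ctrl.get_obs()['force'].round(2))
s=cam('side','s9.png'); cv2.imwrite('pics/s9z.png',cv2.resize(s['color'][150:270,240:380,::-1],None,fx=5,fy=5,interpolation=cv2.INTER_CUBIC))
c=cam('wrist','w9.png')
E
```

```text
[ 0.52785679 -0.13295049  0.09509193] [-0.45 -0.51 -1.03]
```

View pics/s9z.png

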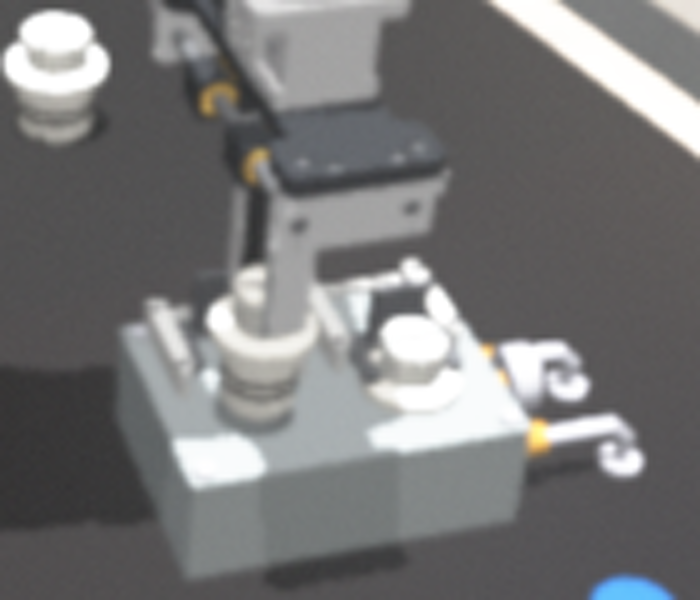

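View pics/w9.png

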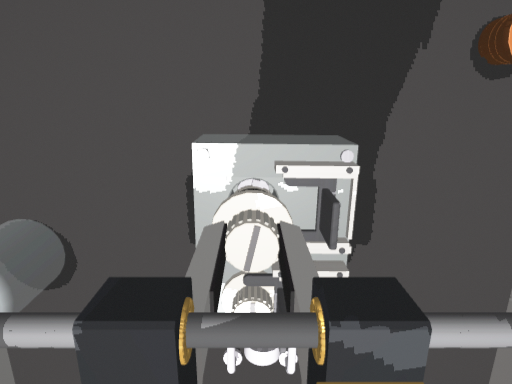

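Request:
servo_tool(motion=[4,0,0,0,7,0,0,0,10,0,0,0,12,0,0,0,12,0,0,0])

```text
time_s: 12.2
ee_pos: [0.5273, -0.1329, 0.0821]
eef_rot: [1.497, 1.57, 2.871]
force: [0.7, 0.1, -1.2]
grip_width: 0.0294
```

Foot is about 6 mm inside the mouth with no contact force. Continuing.

Request:
servo_tool(motion=[4,0,0,0,8,0,0,0,11,0,0,0,14,0,0,0,16,0,0,0,16,0,0,0])

```text
time_s: 12.95
ee_pos: [0.5273, -0.1328, 0.0661]
eef_rot: [1.482, 1.571, 2.856]
force: [0.5, 1.0, -0.9]
grip_width: 0.0291
```

```bash
python3 - <<'E'
from h import *
o=ctrl.get_obs(); print(o['ee_pos'],o['force'].round(2),o['moment'].round(2))
E
```

```text
[ 0.52733514 -0.1328267   0.066102  ] [ 0.55  0.96 -0.86] [ 0.01 -0.03  0.05]
```

Request:
servo_tool(motion=[2,0,0,0,4,0,0,0,6,0,0,0,7,0,0,0,7,0,0,0])

```text
time_s: 13.58
ee_pos: [0.5274, -0.1328, 0.0591]
eef_rot: [1.223, 1.571, 2.597]
force: [0.1, 1.7, -2.7]
grip_width: 0.029
```

Request:
servo_tool(motion=[2,0,0,0,4,0,0,0,6,0,0,0,6,0,0,0])

```text
time_s: 14.08
ee_pos: [0.5277, -0.1329, 0.0537]
eef_rot: [-1.525, 1.57, -0.15]
force: [-0.7, 1.8, 5.0]
grip_width: 0.0296
```

Request:
servo_tool(motion=[2,0,0,0,4,0,0,0,5,0,0,0,5,0,0,0])

```text
time_s: 14.58
ee_pos: [0.5279, -0.1328, 0.0493]
eef_rot: [-1.523, 1.569, -0.149]
force: [-3.6, 4.2, 11.1]
grip_width: 0.0292
```

```bash
python3 - <<'E'
from h import *
o=ctrl.get_obs(); print(o['ee_pos'],o['force'].round(2),o['moment'].round(2))
c=cam('wrist','w10.png'); w=cloud(c); print((w[225:268:6,244:262:4,2]*1000).round())
s=cam('side','s10.png'); cv2.imwrite('pics/s10z.png',cv2.resize(s['color'][150:270,240:380,::-1],None,fx=5,fy=5,interpolation=cv2.INTER_CUBIC))
E
```

```text
[ 0.52791068 -0.13280797  0.04932379] [-3.56  4.23 11.08] [0.69 0.63 0.04]
[[89. 90. 90. 90. 88.]
 [91. 89. 89. 91. 89.]
 [90. 91. 91. 91. 89.]
 [90. 90. 90. 90. 91.]
 [90. 90. 90. 88. 90.]
 [91. 92. 91. 90. 90.]
 [89. 91. 90. 90. 90.]
 [90. 90. 89. 90. 89.]]
```

View pics/s10z.png

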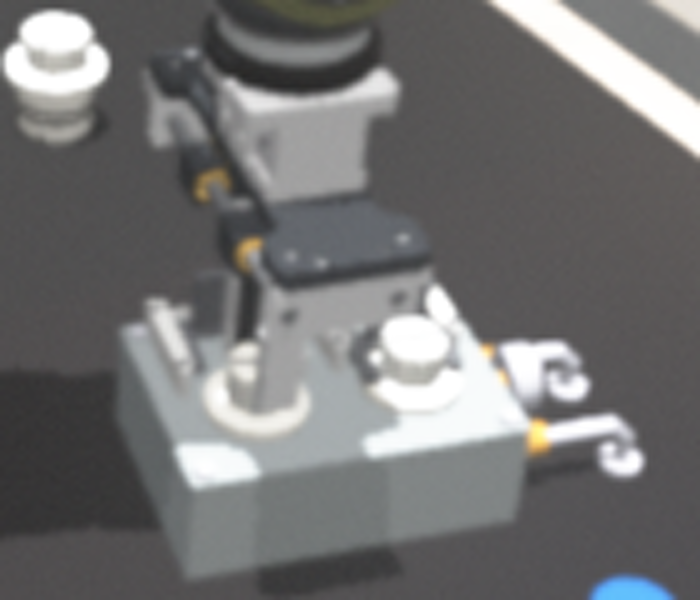

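View pics/w10.png

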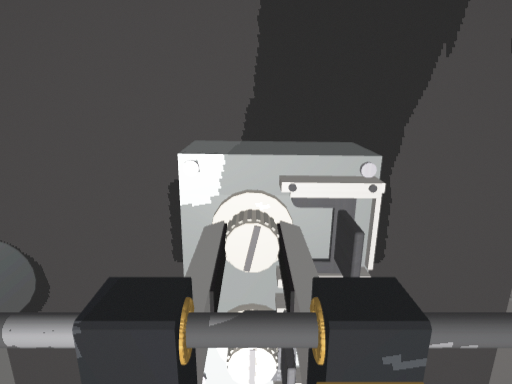

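Request:
servo_tool(motion=[-3,0,0,0,-6,0,0,0,-8,0,0,0,-8,0,0,0])

```text
time_s: 15.18
ee_pos: [0.5276, -0.1329, 0.0565]
eef_rot: [-1.508, 1.57, -0.134]
force: [0.4, 1.8, 5.7]
grip_width: 0.0288
```

Request:
servo_tool(motion=[0,0,0,0,0,0,0,0,0,0,0,0,0,0,0,0], gripper=0.5)

```text
time_s: 15.68
ee_pos: [0.5274, -0.1329, 0.0562]
eef_rot: [2.067, 1.571, -2.842]
force: [0.4, -0.4, -0.1]
grip_width: 0.0471
```

Request:
servo_tool(motion=[-8,0,0,0,-25,0,0,0,-50,0,0,0,-60,0,0,0,-60,0,0,0], gripper=0.6)

```text
time_s: 16.3
ee_pos: [0.5277, -0.133, 0.117]
eef_rot: [-1.677, 1.569, -0.303]
force: [0.4, 0.5, -0.8]
grip_width: 0.0565
```

```bash
python3 - <<'E'
from h import *
o=ctrl.get_obs(); print(o['ee_pos'],o['force'].round(2),o['grip_width'],o['time_s'])
p,R=tool();c=cam('wrist','w11.png'); w=cloud(c)
W=np.array([.5279,-.1328,0]) # ee ref when gripped
th=np.radians(-12.0); X=np.array([np.cos(th),np.sin(th)]); Y=np.array([-X[1],X[0]])
q=w[:,:,:2]-np.array([.5270,-.1316]); bx=q@X*1000; by=q@Y*1000; z=w[:,:,2]*1000
m=(abs(bx)<14)&(by>15)&(by<75)&(z>85)&(z<115); print('tab',m.sum(),np.percentile(by[m],[5,50,95]),np.percentile(z[m],[5,95]))
h=(np.hypot(bx,by)<13)&(z>65); print('head z',np.median(z[h]))
E
```

```text
[ 0.52767511 -0.13295712  0.11702911] [ 0.39  0.48 -0.83] 0.0564893023654987 16.3
tab 442 [47.63300741 48.19069973 52.11159962] [ 87.35516313 106.40301796]
head z 97.79985160823529
```

View pics/w11.png

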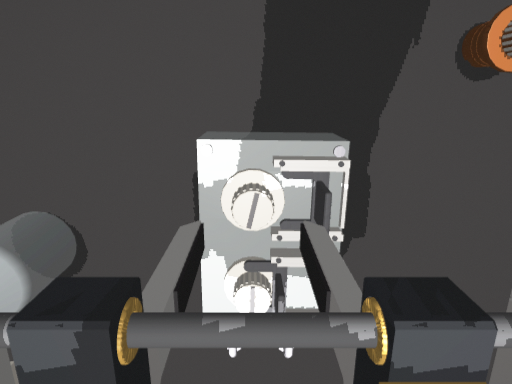

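Request:
servo_tool(motion=[0,0,16,0,0,0,31,0,0,0,31,0,16,0,31,0,28,0,31,0,28,0,31,0,28,0,31,0])

```text
time_s: 17.23
ee_pos: [0.5335, -0.1027, 0.0883]
eef_rot: [-1.438, 1.571, -0.064]
force: [0.7, -0.4, 0.9]
grip_width: 0.0565
```

```bash
python3 - <<'E'
from h import *
o=ctrl.get_obs(); print(o['ee_pos'],o['force'].round(2),o['grip_width'],o['time_s'])
c=cam('wrist','w12.png'); s=cam('side','s12.png'); cv2.imwrite('pics/s12z.png',cv2.resize(s['color'][150:270,240:380,::-1],None,fx=5,fy=5,interpolation=cv2.INTER_CUBIC))
E
```

```text
[ 0.53352801 -0.10265798  0.08833012] [ 0.68 -0.41  0.95] 0.056464650750529984 17.225
```

View pics/s12z.png

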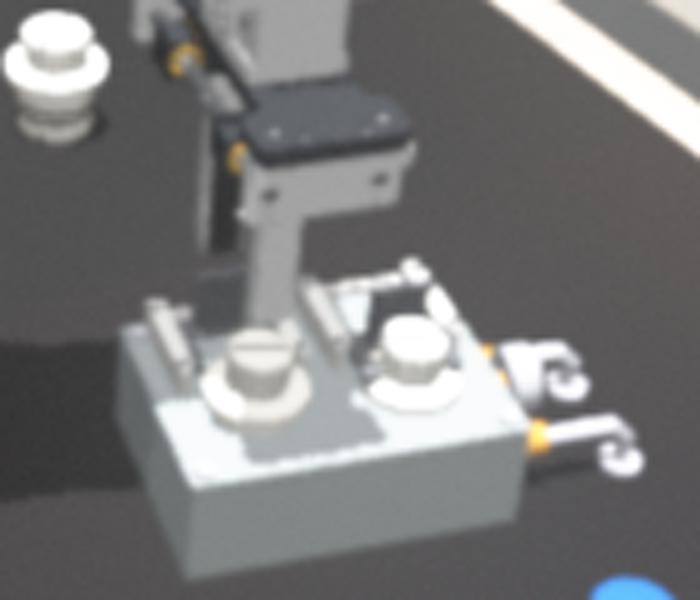

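View pics/w12.png

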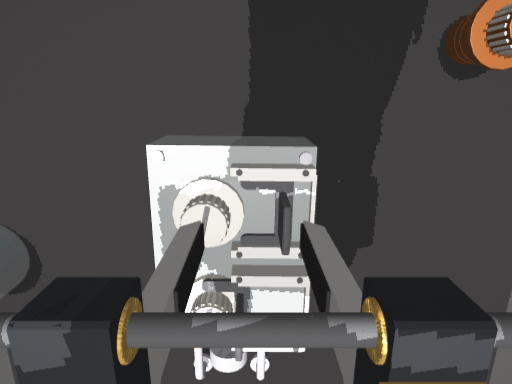

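Request:
servo_tool(motion=[6,0,0,0,11,0,0,0,14,0,0,0,16,0,0,0,16,0,0,0])

```text
time_s: 17.95
ee_pos: [0.5337, -0.1025, 0.0725]
eef_rot: [-1.789, 1.57, -0.414]
force: [-1.2, 0.6, 6.7]
grip_width: 0.0564
```

```bash
python3 - <<'E'
from h import *
o=ctrl.get_obs(); print(o['ee_pos'],o['force'].round(2),o['moment'].round(2))
c=cam('wrist','w13.png')
E
```

```text
[ 0.5336719  -0.10253543  0.07254456] [-1.15  0.57  6.67] [-0.08  0.25 -0.01]
```

View pics/w13.png

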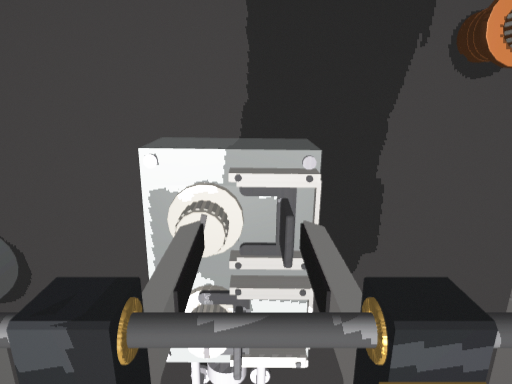

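Request:
servo_tool(motion=[2,0,0,0,4,0,0,0,6,0,0,0,6,0,0,0])

```text
time_s: 18.5
ee_pos: [0.534, -0.1026, 0.0671]
eef_rot: [-1.736, 1.569, -0.361]
force: [-2.5, 1.1, 8.2]
grip_width: 0.0562
```

Request:
servo_tool(motion=[1,0,0,0,2,0,0,0,2,0,0,0])

```text
time_s: 18.88
ee_pos: [0.5342, -0.1027, 0.066]
eef_rot: [-1.711, 1.568, -0.336]
force: [-5.2, 2.3, 18.6]
grip_width: 0.0564
```

```bash
python3 - <<'E'
from h import *
o=ctrl.get_obs(); print(o['ee_pos'],o['force'].round(2),o['moment'].round(2))
c=cam('wrist','w14.png')
w=cloud(c); q=w[:,:,:2]-np.array([.5270,-.1316]);r=np.hypot(q[:,:,0],q[:,:,1])*1000; z=w[:,:,2]*1000
print('collar z',np.median(z[(r>18)&(r<24)&(z>62)&(z<80)]),'head',np.median(z[(r<13)&(z>80)&(z<100)]))
E
```

```text
[ 0.5341867  -0.10265571  0.06602535] [-5.22  2.26 18.57] [-0.09  1.17 -0.19]
collar z 66.88745503519958 head 89.14911307511738
```

Request:
servo_tool(motion=[0.5,0,-3,0,0.5,0,-5.5,0,0.5,0,-5.5,0,0.5,0,-5.5,0], gripper=0.48, force=25)

```text
time_s: 19.42
ee_pos: [0.5332, -0.1081, 0.0659]
eef_rot: [-1.693, 1.568, -0.318]
force: [-8.2, 2.9, 23.7]
grip_width: 0.0453
```

```bash
cat > chk.py <<'E'
from h import *
import sys
o=ctrl.get_obs(); print(o['ee_pos'],o['force'].round(2),o['grip_width'],o['time_s'])
c=cam('wrist',sys.argv[1]+'.png')
w=cloud(c); q=w[:,:,:2]-np.array([.5270,-.1316]);r=np.hypot(q[:,:,0],q[:,:,1])*1000; z=w[:,:,2]*1000
th=np.radians(-12.0); X=np.array([np.cos(th),np.sin(th)]); Y=np.array([-X[1],X[0]]); bx=q@X*1000; by=q@Y*1000
m=(abs(bx)<14)&(by>10)&(by<75)&(z>82)&(z<108)&(by<60); print('tab by hist',np.histogram(by[m],bins=np.arange(10,62,4)))
print('collar z',np.median(z[(r>18)&(r<24)&(by<-5)&(z>62)&(z<80)]),'head',np.median(z[(r<13)&(z>80)&(z<100)]))
E
python3 chk.py w15
```

```text
[ 0.53321006 -0.10805633  0.06594129] [-8.17  2.92 23.69] 0.0452599571243574 19.425
tab by hist (array([205,  21,   0,   0,   0,   0,   0, 215, 356, 148,  87,  68]), array([10, 14, 18, 22, 26, 30, 34, 38, 42, 46, 50, 54, 58]))
collar z 66.97627350265155 head 89.14338378162972
```

View pics/w15.png

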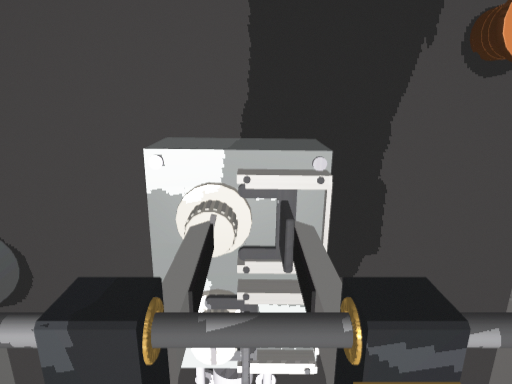

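Request:
servo_tool(motion=[0,0,-3,0,0,0,-6,0,0,0,-6,0,0,0,-6,0], gripper=0.35)

```text
time_s: 19.98
ee_pos: [0.532, -0.114, 0.0659]
eef_rot: [-1.72, 1.568, -0.346]
force: [-7.0, 2.0, 23.2]
grip_width: 0.0328
```

```bash
python3 chk.py w16
```

```text
[ 0.5319885  -0.11397277  0.06590041] [-7.01  2.05 23.23] 0.03282560718505917 19.975
tab by hist (array([206,  26,   0,   0, 166, 355, 143,  86,  71,   4,   0,   0]), array([10, 14, 18, 22, 26, 30, 34, 38, 42, 46, 50, 54, 58]))
collar z 67.02109389217526 head 89.13024861287609
```

View pics/w16.png

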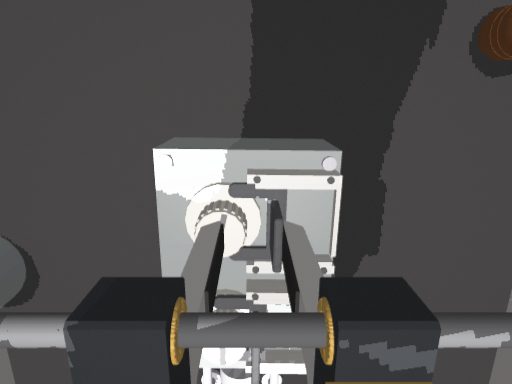

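Request:
servo_tool(motion=[0,0,-3,0,0,0,-5,0,0,0,-5,0,0,0,-5,0], gripper=0.24)

```text
time_s: 20.52
ee_pos: [0.531, -0.119, 0.0659]
eef_rot: [-1.759, 1.568, -0.385]
force: [-8.4, 1.1, 23.3]
grip_width: 0.0223
```

Request:
servo_tool(motion=[0,0,-1,0,0,0,-2,0,0,0,-2,0,0,0,-2,0,0,0,-2,0], gripper=0.18)

```text
time_s: 21.15
ee_pos: [0.5312, -0.1183, 0.0662]
eef_rot: [-0.694, 1.566, 0.681]
force: [-4.3, 21.8, 26.6]
grip_width: 0.0191
```

```bash
python3 chk.py w17
```

```text
[ 0.53119821 -0.11833027  0.06618891] [-4.3  21.76 26.58] 0.019074233389498103 21.15
tab by hist (array([245,  91, 362, 180,  84,  67,  17,   0,   0,   0,   0,   0]), array([10, 14, 18, 22, 26, 30, 34, 38, 42, 46, 50, 54, 58]))
collar z 67.91034522690349 head 89.46114521659393
```

View pics/w17.png

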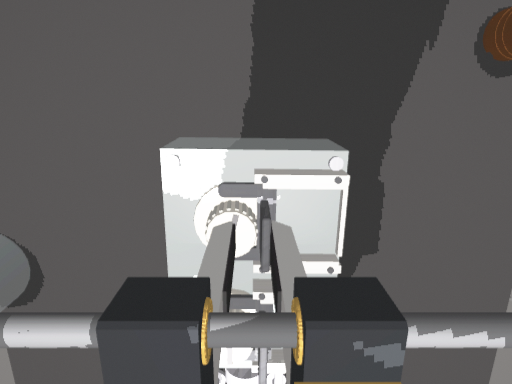

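Request:
servo_tool(motion=[0,0,2,0,0,0,2,0], gripper=0.28)

```text
time_s: 21.45
ee_pos: [0.5314, -0.1178, 0.066]
eef_rot: [-1.164, 1.568, 0.21]
force: [-4.8, 10.3, 23.0]
grip_width: 0.0261
```

Request:
servo_tool(motion=[-10,0,0,0,-35,0,0,0,-70,0,0,0,-90,0,0,0,-90,-40,0,0,-90,-40,0,0])

```text
time_s: 22.2
ee_pos: [0.5705, -0.1268, 0.1532]
eef_rot: [1.595, 1.571, 2.969]
force: [-0.6, 0.1, -0.7]
grip_width: 0.0267
```

```bash
python3 chk.py w18; python3 - <<'E'
from h import *
s=cam('side','s18.png'); cv2.imwrite('pics/s18z.png',cv2.resize(s['color'][180:270,250:380,::-1],None,fx=6,fy=6,interpolation=cv2.INTER_CUBIC))
c=load('wrist'); w=cloud(c); q=w[:,:,:2]-np.array([.5270,-.1316]); z=w[:,:,2]*1000
th=np.radians(-12.0); X=np.array([np.cos(th),np.sin(th)]); Y=np.array([-X[1],X[0]]); bx=q@X*1000; by=q@Y*1000
for x0 in (0,80):
    m=(abs(bx-x0)<14)&(by>14)&(by<60)&(z>98)&(z<109); print(x0,'tab top',m.sum(),np.percentile(by[m],[5,50,95]) if m.any() else '')
    r=np.hypot(bx-x0,by); print('head',np.median(z[(r<12)&(z>80)&(z<110)]))
E
```

```text
[ 0.57046188 -0.12675786  0.15321846] [-0.63  0.11 -0.73] 0.026684549182124494 22.2
tab by hist (array([112,   9, 177,  91,   0,   0,   0,   0,   0,   0,   0,   0]), array([10, 14, 18, 22, 26, 30, 34, 38, 42, 46, 50, 54, 58]))
collar z 68.9032114458551 head 90.86006614875156
0 tab top 242 [19.08642424 21.33061    23.65977298]
head 90.87332436618391
80 tab top 194 [19.16774145 21.19475956 23.61936693]
head 88.85560426540681
```

View pics/w18.png

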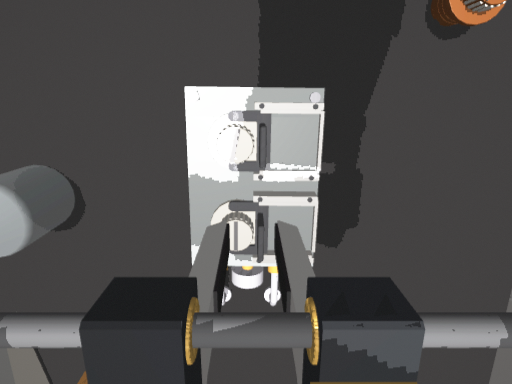

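View pics/s18z.png

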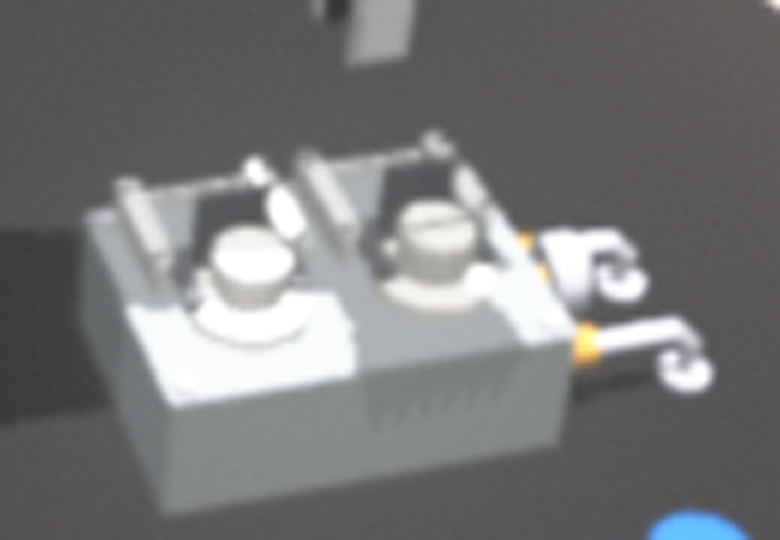

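Request:
servo_tool(motion=[-30,0,0,0,-50,0,0,0,-50,0,0,0])

```text
time_s: 22.68
ee_pos: [0.5694, -0.1265, 0.205]
eef_rot: [-1.67, 1.568, -0.296]
force: [-0.1, 0.8, -1.7]
grip_width: 0.0264
```

```bash
python3 - <<'E'
from h import *
t=cam('top','t19.png'); print(ctrl.get_obs()['force'].round(2))
ctrl.hand_in()
E
```

```text
[-0.31 -0.65  0.02]
the job is handed in; nothing more can be done
```

View pics/t19.png

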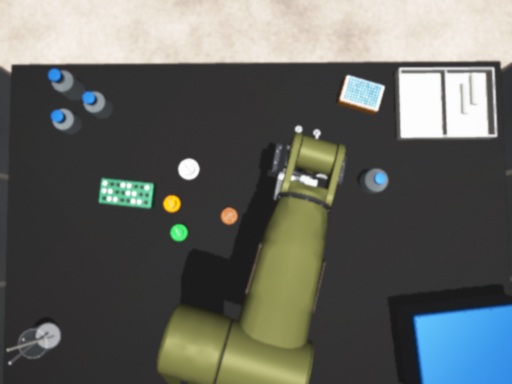

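The slim cartridge is fitted and trapped in the empty well, and I handed the job in at about 23 s. I turned it so the slot lined up with the valve blade (about −24.5°) and lowered it over the blade. I let go, then pressed it home with one finger on its head while the other finger drew the keeper shut.

**Checks that passed**
- **Pressing home:** the collar's top stood 67 mm above the bench, the home height, and stayed there as the keeper slid over it.
- **Keeper:** it ran against its end stop with about 22 N. Its tab stands 21.3 mm from the well's centre, against 21.2 mm at the other station.
- **Trapped:** after letting go, the cartridge rose 2 mm, to its play under the prongs, and stayed there.
- **Everything else:** the other keeper is still shut. The wide cartridge, bottle and rack are at the same places in the last top picture.

**What failed or disagreed**
- **First grasp:** the fingers closed on air above the head without touching anything. They end about 24 mm short of the reported TCP, as two cameras showed. I allowed for that and the second grasp held.
- **Cameras:** wrist measurements of the well from different headings differed by under 1 mm. Readings from the side and top cameras were up to a few mm off.

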